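Hold a lopsided probe arm level over its meter stand

ROBOT

A 7-joint arm with a two-finger parallel gripper is mounted at the origin on the work surface. World frame = base frame: x ahead of the robot, y to its left, z up, the work surface at z = 0. Lengths are in mm, angles in rad, forces in N, time in s.
With the tool pointing down it reaches from about 425 to 975 mm from the base axis. Payload 16.7 kg.
Tool frame: the origin (TCP) lies between the finger pads; the fingertips stand 11 mm ahead of it and the grasp point (between the pads) lies 8 mm behind it; z points along the fingers, y is the direction in which the jaws open and shut (so a half turn about z gives the same grasp; the last joint's range is limited). The gripper opens to 85 mm and grips with 20 to 120 N. Pads are 22 mm wide; open, the fingers measure 114 mm over their backs; the gripper's body (76 mm by 85 mm) begins 54 mm behind the grasp point. The pads swing forward as they close: fully open they stand 13 mm farther back than shut.
Start: joints at [-1.335, 0.426, 0.074, 1.606, -0.034, 1.111, -0.067], TCP at [254.005, 625.347, 242.302] pointing down, gripper open.
Joint ranges: [-2.85, 2.85], [-0.5, 2.14], [-1.23, 1.37], [0.21, 2.46], [-1.02, 4.16], [0.16, 2.05], [-2.73, 2.73]. Speed limits (rad/s): [1.89, 1.89, 2.39, 2.39, 3.01, 3.01, 3.01].

INTERFACE

Orientations are given as a unit quaternion [x, y, z, w].
In Python, from workcell import * gives the robot as it stands.
- The arm moves only by the shell command python3 -m pendant 'ROWS' [FORCE]. ROWS is JSON, a list of rows, each a list of 7 numbers: the opening in per cent of the stroke, from 0 (shut) to 100 (fully open), then the shift along the tool's x, y, z in units of 50 mm (1.0 is 50 mm), then the turn, a rotation vector about the tool's x, y, z in units of 8 degrees (1.0 is 8 degrees). In form: [[claw, x, y, z, rx, ry, rz], ...]. A call has 1 to 12 rows; each row shifts and turns the commanded pose from where the row before left it, along the tool's axes as they then stand; what a row does not reach is not made up. A row lasts 1/10 s, in which the tool goes at most 50 mm and 8.59 degrees, less where a joint would pass 70% of its speed; a pose out of reach is approached as far as the arm can. A call is refused whole if a number of a shift passes 1 or a number of a turn 1, either way. A call with a gripper value outside its range is refused whole. The fingers move at their own pace and stop on an object; FORCE is the grip in N (left out, the last holds). Time passes only in rows, so rows that do not move let the fingers close. It gives the time, the measured TCP pose, the force and the opening at its end, in the units of the state.
- get_state(): the state, without advancing time (a new reading comes with each control period).
- camera(name): name is "scene" or "top" or "wrist"; returns the picture (420x560x3 uint8, red, green, blue); there is no depth.
- get_calibration(name): a dict with "fx", "fy", "cx", "cy" (pixels), "R" (3x3) and "t" (3): a world point X has camera coordinates R X + t. Camera axes: x right, y down, z forward; pixel columns grow to the right and rows downward; lengths in mm; the calibration is good to about 2 mm. A picture is of the moment at which its call begins: read the wrist's pose just before it. get_calibration takes no time and is no camera call; for the wrist camera it gives the pose at the moment of the call.
- sign_off(): hands the job in, once; it reports no verdict.
Trained networks look in the newest picture that a camera, given by its name, has taken for a name from the list of things; names that differ only in an ending like _2 or _b are one class to them, and where a whole thing is asked for, a point or a joint stands for the part that bears it (a point fixed in the world has none). Each returns a list of dicts, best first, with "confidence" (0 to 1); they miss things now and then, are a little off and sometimes report something else, mostly with a low value. They report only what shows in the picture. A call takes as long as a camera call.
- boxes_of(camera, thing): "box" ([left, top, right, bottom] in pixels, round what is visible of it).
- masks_of(camera, thing): "pixels" (420x560 bool, what is visible of it) and "box" ([left, top, right, bottom] in pixels, round what is visible of it).
- tip_of(camera, thing): "centre" ([row, column] in pixels: a listed point, or the origin of a listed thing).
The state is a dict: "t": time; "joint_pos": joint angles; "joint_vel": joint speeds; "joint_efforts": joint torques, N m; "ee_pos": TCP position; "ee_rot": TCP orientation; "wrist_force": force on the tool from outside, world axes, zero at the start; "torque": the same for the moment, N m; "finger_gap": finger opening in mm.
Only numpy, scipy, OpenCV 4.12 (cv2) and the standard library are available. Lean on these libraries where they do the work, as an engineer would, in place of code of your own. Each camera call takes 0.05 s, during which the arm holds its last target.

TASK

Pick up the loose probe arm by its balance point, squeezing its thin-walled tube gently (no more than 35 N with each finger), and carry it level to the white meter stand without bumping the stand or disturbing the cups and the jar. Hold it level with the steel hub centred about 3 cm above the tip of the stand's post and the blue probe holder over the sample seat, where the cup with the green pieces stands. Finish still holding it there, motionless and off everything, so that I can guide it down onto the post.

Things in the scene. Friction and masses are not known exactly. Their poses are not given: they have to be found in the camera images.
- probe_arm: Loose probe arm, 277 mm long, 0.70 kg with its brass weight (arm alone up to 8 % lighter or heavier). Origin: on the bore axis of the heavy steel hub (upright ring, 44 mm dia, 44 mm tall, 18 mm bore), at the hub's underside; x runs along the tube to the blue holder, z up. It lies on hub and holder, origin at bench height; left or right of the robot's centre line, x within 0.35 rad of straight ahead.
- tube (a point): Middle of the arm's straight square polished aluminium tube, the place to grip: slippery (friction about 0.35), so that it swings down in a gentle grip off the balance point; 14 x 14 mm, its centre line 28 mm above the hub's underside (tube underside 21 mm above the bench at the start). This point is 125 mm along x from the hub's bore axis; the tube runs from 20 to 230 mm.
- holder (a point): Centre of the underside of the arm's light blue plastic holder (upright ring 30 mm dia, 36 mm tall), 240 mm along x from the hub's bore axis, level with the hub's underside.
- weight (a joint): Place of the brass weight on the arm's tube, 0 to 0.07 m, different each time: cylinder 36 mm dia, 30 mm long, 0.23 kg, coaxial with the tube, black screw on top. Its middle is 145 mm + this value from the hub's bore axis; under 12 N it stays put. The arm's balance point is on the tube at 74 mm + 0.33 x this value from the bore axis: 74 mm (weight fully in) to 97 mm (fully out).
- stand: The white meter stand, fixed to the bench: base plate 340 x 110 x 12 mm with a steel post 12 mm dia, its tip 110 mm above the bench, in a 36 mm dia grey collar (10 mm tall). Origin: on the bench under the post's axis; x runs along the base from the post to the sample seat, z is up. The plate reaches from x = -55 to 285 mm.
- post_top (a point): Centre of the tip of the stand's post, 110 mm above the bench. The hub's bore belongs over it.
- seat (a point): Centre of the grey sample seat disc (80 mm dia) on the stand's base, 12 mm above the bench, 240 mm along the stand's x from the post. The blue holder belongs above it.
- cup_green: Clear sample cup with green pieces, 56 mm dia at the rim, 38 mm tall, standing loose near the middle of the stand's sample seat. Origin at the centre of its underside. Leave it alone.
- cup_red: Clear sample cup with red pieces, 56 mm dia at the rim, 38 mm tall, loose on the bench between arm and stand. Origin at the centre of its underside. Leave it alone.
- jar: White jar with a lid, 56 mm dia, 75 mm tall, loose on the bench beyond the work. Origin at the centre of its underside. Leave it alone.

How it is judged (in metres and radians):
On the way:
1. the arm is lifted clear of the bench, level, gripped at its balance point (height (world z) of probe_arm above 0.03 m and angle between probe_arm's own z axis and vertical below 0.087 rad and contact force between the fingers and probe_arm above 1 N and ((value of joint weight between -1 and 0.017501 m and x of the grasp point in the frame of probe_arm between 0.0594 and 0.0954 m) or (value of joint weight between 0.0175 and 0.035001 m and x of the grasp point in the frame of probe_arm between 0.0651 and 0.1011 m) or (value of joint weight between 0.035 and 0.052501 m and x of the grasp point in the frame of probe_arm between 0.0709 and 0.1069 m) or (value of joint weight between 0.0525 and 1 m and x of the grasp point in the frame of probe_arm between 0.0766 and 0.1126 m))), for 0.2 s.
At the end, for the whole second after the job is handed in: The arm is held in the gripper within 18 mm of its balance point, level within 5 degrees and at rest, touching nothing else: the hub's bore axis within 12 mm of the post's axis with its underside 12 to 55 mm above the post's tip, and the holder within 25 mm (seen from above) of the seat's centre (contact force between the fingers and probe_arm above 1 N and ((value of joint weight between -1 and 0.017501 m and x of the grasp point in the frame of probe_arm between 0.0594 and 0.0954 m) or (value of joint weight between 0.0175 and 0.035001 m and x of the grasp point in the frame of probe_arm between 0.0651 and 0.1011 m) or (value of joint weight between 0.035 and 0.052501 m and x of the grasp point in the frame of probe_arm between 0.0709 and 0.1069 m) or (value of joint weight between 0.0525 and 1 m and x of the grasp point in the frame of probe_arm between 0.0766 and 0.1126 m)) and angle between probe_arm's own z axis and vertical below 0.087 rad and horizontal distance between probe_arm and post_top below 0.012 m and horizontal distance between holder and seat below 0.025 m and z of probe_arm in the frame of post_top between 0.012 and 0.055 m and contact force between probe_arm and stand below 0.2 N and linear speed of probe_arm below 0.02 m/s and angular speed of probe_arm below 0.1 rad/s); the arm keeps its last pose, push and grip.
It fails at once if the fingers squeeze the tube with more than 85 N in all (both sides added) (contact force between the fingers and probe_arm above 85 N).
It fails at once if the arm is tipped more than 14 degrees from level (angle between probe_arm's own z axis and vertical above 0.25 rad).
It fails at once if the arm bumps the stand (contact force between probe_arm and stand above 1 N).
It fails at once if the gripper or robot bumps the stand (contact force between any of the fingers, the arm and stand above 2 N).
It fails at once if a cup or the jar is disturbed (distance of any of cup_green, cup_red, jar from where it was at the start of the episode above 0.02 m or angle between any of cup_green, cup_red, jar's own z axis and vertical above 0.3 rad).
It also fails if it takes over 48 s, if anything falls off the work surface, if the arm or the gripper's body presses on something with over 40 N, if the wrist force passes 120 N, or if a joint passes its speed limit or range.

## Working session

There is one attempt and no reset: what is moved stays moved. The work goes in short steps, Python scripts to look and compute and a shell command to move; the robot and the scene stay as the last step left them, time stands still between calls to the robot, and variables do not carry over. Pictures are saved under pics/ and viewed, and the job is handed in when it is done.

```bash
mkdir -p pics; ls
python3 - <<'E'
from workcell import *
import cv2
s=get_state()
for k in ("t","ee_pos","ee_rot","wrist_force","finger_gap","joint_pos"): print(k,s[k])
for n in("scene","top"):
    im=camera(n); cv2.imwrite(f"pics/{n}0.png",im[:,:,::-1])
    c=get_calibration(n); print(n,c)
E
```

```text
pics
t 0.0
ee_pos [253.90373304 625.01141005 241.63597888]
ee_rot [ 1.91730275e-01  9.81447459e-01 -6.16802470e-04 -8.12586833e-05]
wrist_force [-0.53447897  0.24046597  0.55213927]
finger_gap 85.32449206455385
joint_pos [-1.33445759  0.42670477  0.07385148  1.60659066 -0.03411462  1.11080083
 -0.06707279]
scene {'fx': 508.1973027400382, 'fy': 508.1973027400382, 'cx': 267.2641895434552, 'cy': 208.93744465795976, 'R': array([[-0.63304166,  0.77384047,  0.02071683],
       [ 0.52294768,  0.44722409, -0.72561445],
       [-0.5707749 , -0.44851036, -0.68778956]]), 't': array([ 393.52338204, -245.4766508 , 1546.5876196 ])}
top {'fx': 391.56898566046186, 'fy': 391.56898566046186, 'cx': 279.3237911160376, 'cy': 202.80307417118772, 'R': array([[-0.02759086, -0.99943244, -0.01932722],
       [-0.99639005,  0.02904945, -0.07976841],
       [ 0.08028458,  0.01705657, -0.99662604]]), 't': array([ 16.23245787, 606.39264966, 849.79342776])}
```

View pics/top0.png

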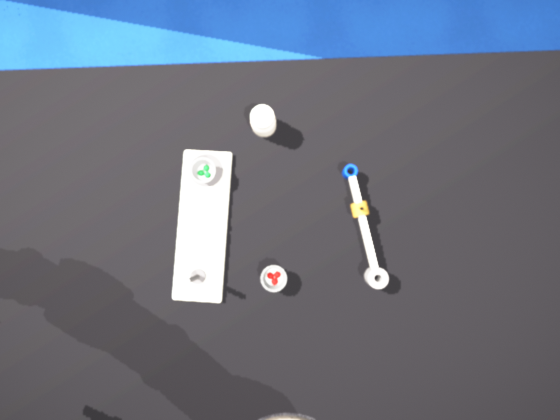

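View pics/scene0.png

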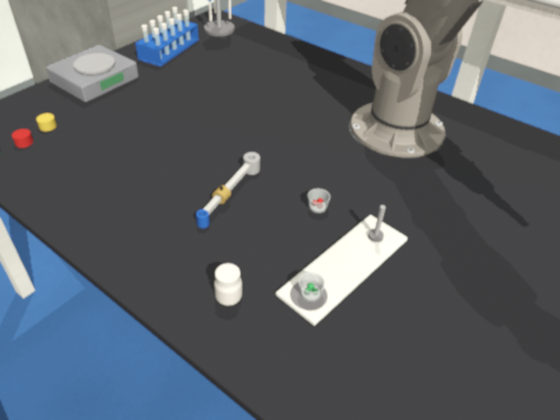

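The top view shows the arm at right: hub about (377,278), brass (360,209), blue holder (350,171). The stand is at left, with its post near (198,275) and the green cup at (204,171). The red cup is at (274,278) and the jar at (263,120).

```bash
cat > h.py <<'E'
from workcell import *
import numpy as np, cv2
def ray(cal,row,col):
    R,t=np.array(cal["R"]),np.array(cal["t"])
    d=R.T@np.array([(col-cal["cx"])/cal["fx"],(row-cal["cy"])/cal["fy"],1]); o=-R.T@t
    return o,d/np.linalg.norm(d)
def atz(cal,rc,z):
    o,d=ray(cal,*rc); return o+d*(z-o[2])/d[2]
def proj(cal,X):
    p=np.array(cal["R"])@np.array(X)+np.array(cal["t"]); return np.array([cal["fy"]*p[1]/p[2]+cal["cy"],cal["fx"]*p[0]/p[2]+cal["cx"]])
E
python3 - <<'E'
from h import *
Z=dict(probe_arm=0,tube=28,holder=0,weight=28,stand=0,post_top=110,seat=12,cup_green=12,cup_red=0,jar=0)
for n in("top","scene"):
    camera(n);c=get_calibration(n)
    for th,z in Z.items():
        try:
            r=tip_of(n,th)[:2]
            for q in r: print(n,th,round(q["confidence"],2),np.round(q["centre"],1),np.round(atz(c,q["centre"],z),1))
        except Exception as e: print(n,th,e)
    for q in boxes_of(n,"weight")[:2]: print("wbox",q)
print(get_state()["t"])
E
```

```text
top probe_arm 0.61 [277.2 373.8] [ 434.5 -208.5    0. ]
top tube 0.7 [219.9 364.3] [ 563.  -187.4   28. ]
top holder 0.59 [171.5 347.6] [ 676.3 -159.7    0. ]
top weight it knows: cup_green, cup_red, holder, jar, post_top, probe_arm, seat, stand, tube
top stand 0.76 [277.3 197.6] [444.4 189.6   0. ]
top post_top 0.93 [280.3 187.7] [450.3 184.2 110. ]
top seat 0.66 [175.9 207. ] [674.1 162.8  12. ]
top cup_green 0.62 [170.  204.5] [687.9 168.3  12. ]
top cup_red 0.9 [277.7 270.3] [439.3  24.5   0. ]
top jar 0.91 [125.5 264.3] [790.5  29.5   0. ]
wbox {'box': [351.8, 200.7, 369.0, 219.2], 'confidence': 0.58}
scene tube 0.96 [187.5 226.6] [ 561.2 -183.5   28. ]
scene holder 0.7 [220.8 202.6] [ 667.3 -166.6    0. ]
scene weight it knows: cup_green, cup_red, holder, jar, post_top, probe_arm, seat, stand, tube
scene post_top 0.6 [208.7 382. ] [457.8 190.9 110. ]
scene seat 0.81 [291.1 306.6] [683.7 158.2  12. ]
scene cup_green 0.59 [293.9 307.8] [688.1 164.5  12. ]
scene cup_red 0.97 [205.5 314.9] [443.7  10.5   0. ]
scene jar 0.73 [297.1 227.9] [796.4  35.2   0. ]
wbox {'box': [214.9, 187.7, 229.3, 201.8], 'confidence': 0.72}
wbox {'box': [276.9, 205.4, 405.5, 326.4], 'confidence': 0.2}
1.2
```

```bash
python3 -m pendant '[[100,-0.6,-0.4,0,0,0,0],[100,-0.8,-0.5,0,0,0,0],[100,-0.8,-0.5,0,0,0,0],[100,-0.8,-0.5,0,0,0,0],[100,-0.8,-0.5,0,0,0,0],[100,-0.8,-0.5,0,0,0,0],[100,-0.8,-0.5,0,0,0,0],[100,-0.8,-0.5,0,0,0,0]]' 20; python3 -c "
from h import *
s=get_state();print(s['joint_pos'],s['ee_pos'],s['ee_rot'],s['t'])"
```

```text
t: 2.0
ee_pos: [468.7, 326.4, 242.6]
ee_rot: [0.192, 0.981, 0.0, 0.0]
wrist_force: [1.1, 1.3, -0.2]
finger_gap: 85.8
[-0.8961511   0.25778979  0.2098531   1.85247049 -0.06190505  1.03697828
  0.52345653] [468.72457078 326.35284268 242.63563741] [1.91703829e-01 9.81452772e-01 2.83267299e-04 1.34866387e-04] 2.0
```

```bash
python3 -m pendant '[[100,-0.4,-0.85,0,0,0,0],[100,-0.4,-0.85,0,0,0,0],[100,-0.4,-0.85,0,0,0,0],[100,-0.4,-0.85,0,0,0,0],[100,-0.4,-0.85,0,0,0,0],[100,-0.4,-0.85,0,0,0,0],[100,-0.4,-0.85,0,0,0,0],[100,-0.4,-0.85,0,0,0,0],[100,-0.4,-0.85,0,0,0,0],[100,-0.4,-0.85,0,0,0,0],[100,-0.4,-0.85,0,0,0,0]]' ; python3 -m pendant '[[100,0,0,0,0,0,-1],[100,0,0,0,0,0,-1],[100,0,0,0,0,0,-1],[100,0,0,0,0,0,-1],[100,0,0,0,0,0,0]]'
python3 - <<'E'
from h import *
s=get_state();print(s['joint_pos'],s['ee_pos'],s['ee_rot'],s['t'])
c=get_calibration("wrist"); im=camera("wrist"); cv2.imwrite("pics/w1.png",im[:,:,::-1])
for th,z in dict(probe_arm=0,tube=28,holder=0).items():
    for q in tip_of("wrist",th)[:2]: print(th,round(q["confidence"],2),np.round(q["centre"],1),np.round(atz(c,q["centre"],z),1))
for q in boxes_of("wrist","weight")[:2]:
    b=q["box"]; print("wbox",q, atz(c,[(b[1]+b[3])/2,(b[0]+b[2])/2],28))
E
```

```text
t: 3.1
ee_pos: [495.6, -189.8, 242.7]
ee_rot: [0.192, 0.981, 0.0, 0.0]
wrist_force: [0.4, 0.5, 0.3]
finger_gap: 85.7
t: 3.6
ee_pos: [495.7, -188.0, 242.4]
ee_rot: [-0.088, 0.996, 0.0, 0.0]
wrist_force: [-0.3, -0.5, -0.5]
finger_gap: 85.6
[-0.17536786  0.19831995  0.47974893  1.95153306 -0.10734761  1.01606543
  2.09904304] [ 495.67773159 -188.00035398  242.42349123] [-8.75081763e-02  9.96163796e-01  3.42508169e-05  9.99879843e-05] 3.6
probe_arm 0.59 [137.8 271.1] [ 437.9 -204.5    0. ]
tube 0.58 [238.4 273.2] [ 558.5 -180.6   28. ]
holder 0.84 [303.1 276. ] [ 667.7 -157.7    0. ]
```

View pics/w1.png

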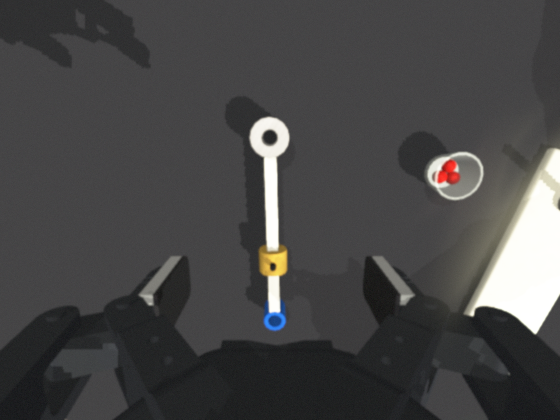

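Wrist view: hub bore at about (row 137, col 270), brass weight spanning rows 246–275, holder ring at (321,275). Next I'll fit the arm's pose and the weight's position.

Run:
```python
from h import *
from scipy.optimize import minimize, least_squares
c=get_calibration("wrist"); im=cv2.imread("pics/w1.png"); hsv=cv2.cvtColor(im,cv2.COLOR_BGR2HSV)
print("cam",-np.array(c["R"]).T@c["t"])
g=cv2.inRange(hsv,(12,120,60),(32,255,255)); g[:230]=0; g[290:]=0; g[:,:250]=0;g[:,295:]=0
ys,xs=np.nonzero(g); print("brass",np.percentile(ys,[0,2,50,98,100]),np.percentile(xs,[0,2,50,98,100]),len(ys))
b=cv2.inRange(hsv,(100,120,60),(130,255,255)); b[:290]=0;b[340:]=0;b[:,:255]=0;b[:,295:]=0
ys2,xs2=np.nonzero(b); print("blue",ys2.min(),ys2.max(),xs2.min(),xs2.max())
gray=cv2.cvtColor(im,cv2.COLOR_BGR2GRAY)
w=(gray>150).astype(np.uint8); w[:, :235]=0; w[:,305:]=0; w[190:]=0; 
yw,xw=np.nonzero(w[:162]); print("hubwhite",yw.min(),xw.min(),xw.max())
k=w[125:152,255:285]; yk,xk=np.nonzero((gray[125:152,255:285]<120)); print("bore dark",yk.mean()+125,xk.mean()+255, yk.min()+125,yk.max()+125)
hub=atz(c,[(yk.min()+yk.max())/2+125,xk.mean()+255],44); print("hub",hub)
# circle fit model: project arm model points
a=np.linspace(0,2*np.pi,60)
def cyl(x,y,th,d0,):
    ex=np.array([np.cos(th),np.sin(th),0]);ey=np.array([-np.sin(th),np.cos(th),0]);ez=np.array([0,0,1.])
    return np.array([x,y,28])+np.concatenate([np.outer(np.full(60,d0+s),ex)+18*np.outer(np.cos(a),ey)+18*np.outer(np.sin(a),ez) for s in(-15,15)])
hol=None
for row in(321,):
    hol=atz(c,[row,275],36); print("holder",hol)
th=np.arctan2(*(hol-hub)[1::-1]); print("dist",np.hypot(*(hol-hub)[:2]),"yaw",th)
for d in range(145,216,5):
    P=np.array([proj(c,p) for p in cyl(hub[0],hub[1],th,d)]); print(d,P[:,0].min().round(1),P[:,0].max().round(1),P[:,1].min().round(1),P[:,1].max().round(1))
# reproj of hub circles
for z,r in((44,22),(44,9),(0,22)):
    P=np.array([proj(c,[hub[0]+r*np.cos(t),hub[1]+r*np.sin(t),z]) for t in a]); print("hubc",z,r,P.min(0).round(1),P.max(0).round(1))
crop=cv2.resize(im[100:345,220:330],None,fx=2.4,fy=2.4,interpolation=cv2.INTER_CUBIC); cv2.imwrite("pics/w1c.png",crop)
```

```text
cam [ 428.20930307 -199.2105534   373.74223423]
brass [245. 246. 261. 274. 275.] [259. 259. 273. 286. 287.] 721
blue 300 330 263 285
hubwhite 117 250 288
bore dark 137.1734104046243 269.3179190751445 130 144
hub [ 436.1135957  -205.60618547   44.        ]
holder [ 671.84207811 -159.13690015   36.        ]
dist 240.26508671887404 yaw 0.1946349566878762
145 237.2 270.2 258.6 287.3
150 240.7 273.9 258.8 287.3
155 244.2 277.5 258.9 287.4
160 247.7 281.1 259.1 287.5
165 251.1 284.7 259.2 287.5
170 254.5 288.2 259.4 287.6
175 257.9 291.7 259.6 287.6
180 261.3 295.2 259.7 287.7
185 264.7 298.7 259.9 287.7
190 268.0 302.2 260.0 287.8
195 271.3 305.6 260.2 287.8
200 274.6 309.0 260.3 287.9
205 277.9 312.4 260.5 287.9
210 281.1 315.7 260.6 288.0
215 284.3 319.0 260.8 288.0
hubc 44 22 [116.  249.3] [157.3 289.3]
hubc 44 9 [128.5 261.1] [145.4 277.5]
hubc 0 22 [117.7 252.5] [154.2 287.8]
```

View pics/w1c.png

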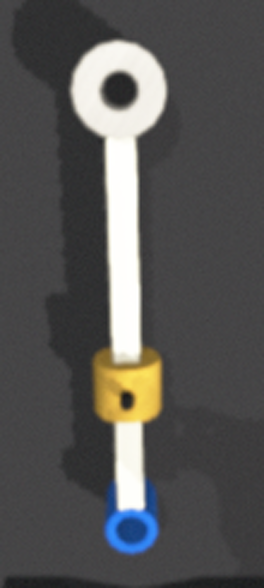

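```bash
python3 -m pendant '[[100,-0.3,-0.11,0,0,0,-0.14],[100,0,0,0.6,0,0,0],[100,0,0,0.7,0,0,0],[100,0,0,0.7,0,0,0],[100,0,0,0.6,0,0,0],[100,0,0,0,0,0,0]]' 30
python3 - <<'E'
from h import *
s=get_state();print(s['ee_pos'],s['ee_rot'],s['t'])
c=get_calibration("wrist"); im=camera("wrist"); cv2.imwrite("pics/w2.png",im[:,:,::-1])
P=[436.1,-205.6];th=.1946
for d,z in((0,44),(139,46),(154,46),(169,46),(60,35),(77,35),(100,35)): print(d,proj(c,[P[0]+d*np.cos(th),P[1]+d*np.sin(th),z]).round(1))
E
```

```text
t: 4.45
ee_pos: [509.4, -190.1, 109.2]
ee_rot: [-0.095, 0.995, 0.001, -0.003]
wrist_force: [-0.4, 0.3, 0.8]
finger_gap: 85.4
[ 509.4402385  -190.06514234  109.21543421] [-9.53165984e-02  9.95442856e-01  5.40179744e-04 -2.82392319e-03] 4.45
0 [120.9 273.6]
139 [310.7 274.7]
154 [327.6 274.8]
169 [343.9 274.9]
60 [207.2 274.2]
77 [229.2 274.3]
100 [257.7 274.5]
```

View pics/w2.png

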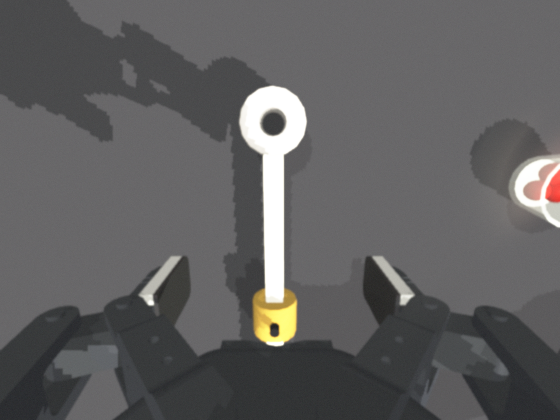

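```bash
python3 -m pendant '[[100,-0.03,0,0.5,0,0,0],[100,0,0,0.5,0,0,0],[100,0,0,0.4,0,0,0],[100,0,0,0.2,0,0,0],[100,0,0,0.16,0,0,0],[100,0,0,0,0,0,0],[100,0,0,0,0,0,0]]' 30
python3 - <<'E'
from h import *
s=get_state();print(s['ee_pos'],s['ee_rot'],s['t'],s['wrist_force'])
im=camera("wrist"); cv2.imwrite("pics/w3.png",im[:,:,::-1])
E
```

```text
t: 5.2
ee_pos: [513.5, -190.7, 25.3]
ee_rot: [-0.096, 0.995, -0.0, 0.001]
wrist_force: [0.5, 0.9, 0.3]
finger_gap: 85.3
[ 513.45922267 -190.65917594   25.25055451] [-9.58714652e-02  9.95393574e-01 -1.63024140e-04  5.18105354e-04] 5.2 [0.48787936 0.85916979 0.30857938]
```

View pics/w3.png

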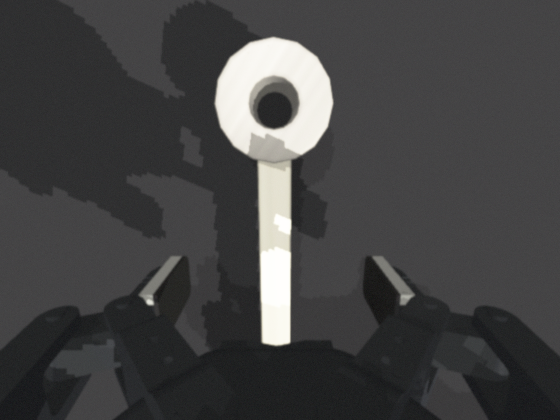

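```bash
python3 -m pendant '[[70,0.04,0,0.08,0,0,0],[45,0,0,0,0,0,0],[25,0,0,0,0,0,0],[22,0,0,0,0,0,0],[20,0,0,0,0,0,0],[17,0,0,0,0,0,0],[14,0,0,0,0,0,0]]' 25; python3 -m pendant '[[10,0,0,0,0,0,0],[6,0,0,0,0,0,0],[0,0,0,0,0,0,0],[0,0,0,0,0,0,0],[0,0,0,0,0,0,0]]' 28;python3 - <<'E'
from h import *
s=get_state();print(s['ee_pos'],s['ee_rot'],s['t'],s['wrist_force'])
im=camera("wrist"); cv2.imwrite("pics/w4.png",im[:,:,::-1])
E
```

```text
t: 5.95
ee_pos: [511.1, -191.3, 20.5]
ee_rot: [-0.096, 0.995, -0.0, 0.0]
wrist_force: [0.8, -4.1, 1.9]
finger_gap: 13.4
t: 6.45
ee_pos: [511.1, -191.2, 20.5]
ee_rot: [-0.096, 0.995, -0.0, 0.0]
wrist_force: [0.3, -5.3, 2.0]
finger_gap: 13.8
[ 511.10502873 -191.21814315   20.46666756] [-9.58512865e-02  9.95395614e-01 -2.55644171e-04  1.90823944e-04] 6.45 [ 0.30367717 -5.29290311  2.03485103]
```

View pics/w4.png

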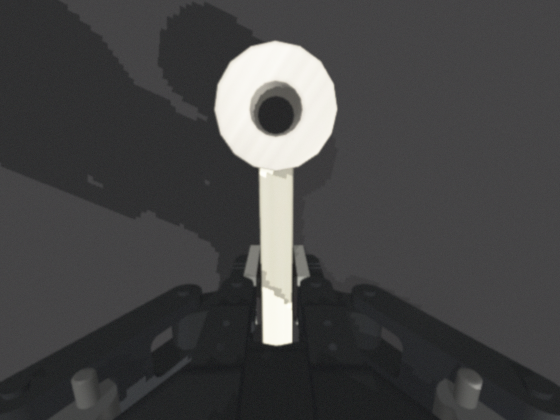

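```bash
python3 -m pendant '[[0,0,0,-0.05,0,0,0],[0,0,0,-0.1,0,0,0],[0,0,0,-0.1,0,0,0],[0,0,0,-0.05,0,0,0],[0,0,0,0,0,0,0],[0,0,0,0,0,0,0]]';python3 - <<'E'
from h import *
s=get_state();print(s['ee_pos'],s['ee_rot'],s['t'],s['wrist_force'],s['torque'])
c=get_calibration("wrist");im=camera("wrist"); cv2.imwrite("pics/w5.png",im[:,:,::-1])
camera("scene")
im=camera("scene"); cv2.imwrite("pics/s5.png",cv2.resize(im[100:260,140:340,::-1],None,fx=3.5,fy=3.5,interpolation=cv2.INTER_CUBIC))
E
```

```text
t: 7.1
ee_pos: [510.9, -190.7, 35.4]
ee_rot: [-0.096, 0.995, 0.0, 0.0]
wrist_force: [0.3, 0.4, -7.0]
finger_gap: 13.3
[ 510.92375663 -190.70891423   35.35484966] [-9.60219005e-02  9.95379221e-01  3.24873605e-05  1.48497166e-05] 7.1 [ 0.28391445  0.36617242 -7.02552977] [-0.02449656 -0.01681865  0.00088873]
```

View pics/w5.png

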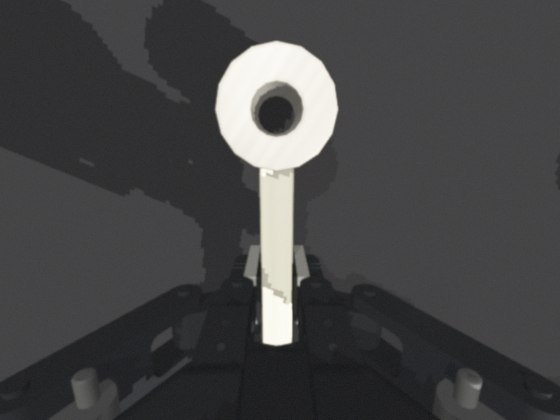

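View pics/s5.png

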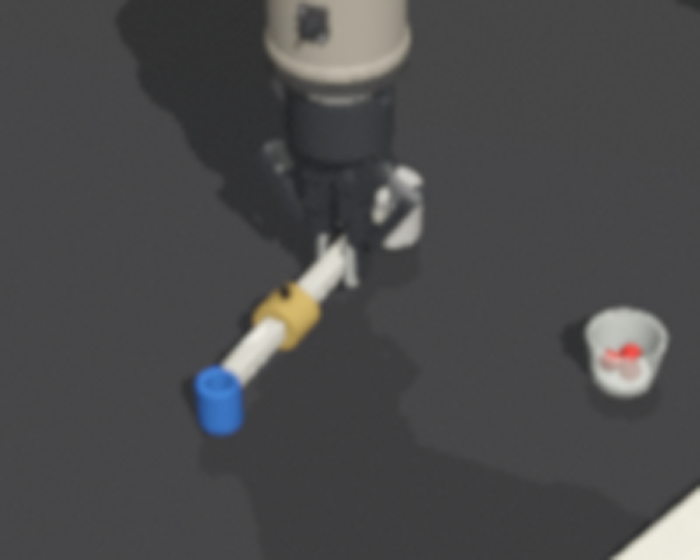

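Arm is carried: the wrist reads −7.0 N and the hub looks unchanged in the wrist view, so it is level. Next I'll fit the stand pose from the plate outline in the undisturbed pictures.

```bash
cat > fit.py <<'E'
from h import *
from scipy.optimize import least_squares
def corners(im):
    hsv=cv2.cvtColor(im,cv2.COLOR_BGR2HSV)
    return hsv
def plate_mask(x,y,th,c):
    ex=np.array([np.cos(th),np.sin(th)]);ey=np.array([-ex[1],ex[0]])
    pts=[]
    for z in(0,12):
        for a,b in((-55,-55),(285,-55),(285,55),(-55,55)):
            q=np.array([x,y])+a*ex+b*ey; pts.append(proj(c,[q[0],q[1],z])[::-1])
    return cv2.convexHull(np.array(pts,np.float32))[:,0]
E
python3 - <<'E'
from fit import *
res={}
for n,roi in(("top",(150,130,245,310)),("scene",(265,205,420,330))):
    im=cv2.imread(f"pics/{n}0.png"); c=get_calibration(n)
    g=cv2.cvtColor(im,cv2.COLOR_BGR2GRAY); m=(g>125).astype(np.uint8); M=np.zeros_like(m); x0,y0,x1,y1=roi; M[y0:y1,x0:x1]=m[y0:y1,x0:x1]
    k,l,st,_=cv2.connectedComponentsWithStats(M); i=1+np.argmax(st[1:,4]); M=(l==i).astype(np.uint8); print(n,st[i])
    cv2.imwrite(f"pics/m_{n}.png",M*255)
    cn=max(cv2.findContours(M,cv2.RETR_EXTERNAL,cv2.CHAIN_APPROX_NONE)[0],key=len)[:,0].astype(float)
    res[n]=(c,cn)
def r(p,names):
    out=[]
    for n in names:
        c,cn=res[n]; h=plate_mask(*p,c).reshape(-1,1,2).astype(np.float32)
        out+= [cv2.pointPolygonTest(h,(float(a),float(b)),True) for a,b in cn]
    return np.array(out)
for names in(["top"],["scene"],["top","scene"]):
    s=least_squares(lambda p:r(p,names),[452,186,-0.1],loss="soft_l1",f_scale=0.7,x_scale=[1,1,.01],diff_step=1e-3)
    print(names,s.x,np.median(np.abs(s.fun)),"seat",s.x[:2]+240*np.array([np.cos(s.x[2]),np.sin(s.x[2])]))
    for n in("top","scene"): print(n,"post",proj(res[n][0],[*s.x[:2],110]).round(1),"base",proj(res[n][0],[*s.x[:2],12]).round(1))
a=cv2.imread("pics/top0.png")[140:310,150:260]; cv2.imwrite("pics/tc.png",cv2.resize(a,None,fx=3.5,fy=3.5,interpolation=cv2.INTER_CUBIC))
a=cv2.imread("pics/scene0.png")[190:330,270:420]; cv2.imwrite("pics/sc.png",cv2.resize(a,None,fx=4,fy=4,interpolation=cv2.INTER_CUBIC))
E
```

```text
top [ 171  149   62  155 7818]
scene [ 275  205  133  121 6228]
['top'] [ 4.48872945e+02  1.87281120e+02 -8.84515697e-02] 0.5390493335022897 seat [687.93471536 166.08041304]
top post [281.1 186.2] base [275.9 197.4]
scene post [205.9 382.6] base [236.2 375.2]
['scene'] [ 4.47657543e+02  1.87897832e+02 -8.95417903e-02] 0.3509824136125668 seat [686.69605757 166.43650806]
top post [281.7 185.8] base [276.4 197.1]
scene post [205.7 383.1] base [236.1 375.7]
['top', 'scene'] [ 4.48309362e+02  1.87524773e+02 -8.87293736e-02] 0.4450651762454362 seat [687.36523342 166.25765455]
top post [281.4 186. ] base [276.1 197.3]
scene post [205.8 382.8] base [236.1 375.4]
```

View pics/tc.png

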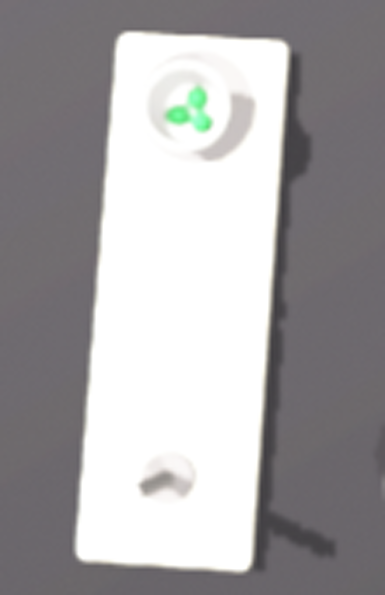

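View pics/sc.png

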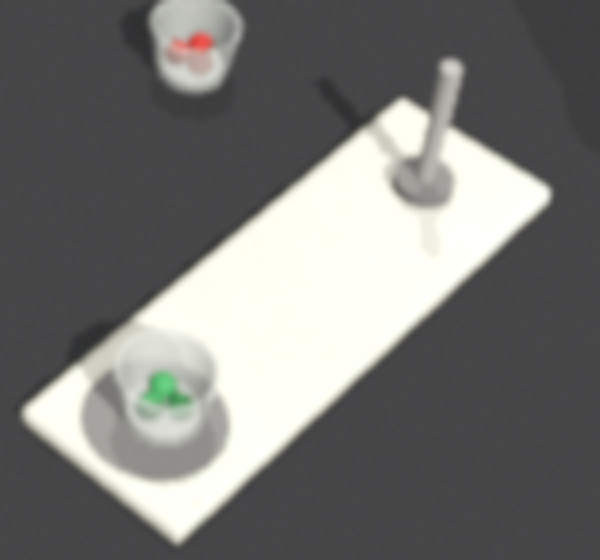

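Run:
```python
from h import *
s=get_state();c=get_calibration("wrist");im=cv2.imread("pics/w5.png");g=cv2.cvtColor(im,cv2.COLOR_BGR2GRAY)
m=(g>140).astype(np.uint8); m[150:]=0; m[:,:200]=0;m[:,350:]=0
k=max(cv2.findContours(m,cv2.RETR_EXTERNAL,cv2.CHAIN_APPROX_NONE)[0],key=len); 
e=cv2.minEnclosingCircle(k[k[:,0,1]<140]); print(e)
z=s["ee_pos"][2]-20.5+44
h=atz(c,[e[0][1],e[0][0]],z); d=h-s["ee_pos"]; print(h,d,np.hypot(*d[:2]),np.arctan2(-d[1],-d[0]))
a=np.linspace(0,6.28,100);P=np.array([proj(c,[h[0]+22*np.cos(t),h[1]+22*np.sin(t),z]) for t in a]);print(P.min(0),P.max(0),k[:,0].min(0),k[:,0].max(0))
```

```text
((276.5, 103.53370666503906), 62.9316291809082)
[ 434.57741476 -205.28171815   58.66507056] [-76.23308783 -14.49776245  23.5       ] 77.59941234366778 0.18793255238753587
[ 32.61047307 213.45867672] [166.76693758 339.54911251] [215  41] [337 149]
```

```bash
python3 -m pendant '[[0,0,0,-0.1,0,0,0],[0,0,0,-0.2,0,0,0],[0,0,0,-0.3,0,0,0],[0,0,0,-0.4,0,0,0],[0,0,0,-0.4,0,0,0],[0,0,0,-0.4,0,0,0],[0,0,0,-0.4,0,0,0],[0,0,0,-0.4,0,0,0],[0,0,0,-0.3,0,0,0],[0,0,0,-0.2,0,0,0]]' && python3 -m pendant '[[0,0,0,0,0,0,0.1],[0,0,0,0,0,0,0.2],[0,0,0,0,0,0,0.3],[0,0,0,0,0,0,0.4],[0,0,0,0,0,0,0.4],[0,0,0,0,0,0,0.3],[0,0,0,0,0,0,0.2],[0,0,0,0,0,0,0.1],[0,0,0,0,0,0,0],[0,0,0,0,0,0,0]]'
python3 - <<'E'
from h import *
s=get_state();print(s['ee_pos'],s['ee_rot'],s['t'],s['wrist_force'],s['torque'],s['joint_pos'])
im=camera("wrist"); cv2.imwrite("pics/w6.png",im[:,:,::-1])
from scipy.spatial.transform import Rotation as R
print(R.from_quat(s['ee_rot']).as_matrix().T@(np.array([525,180.7,190])-s['ee_pos'])/50)
E
```

```text
t: 8.25
ee_pos: [511.2, -191.1, 192.6]
ee_rot: [-0.096, 0.995, -0.0, 0.001]
wrist_force: [0.2, 0.1, -7.2]
finger_gap: 13.8
t: 9.25
ee_pos: [510.9, -190.8, 190.2]
ee_rot: [0.043, 0.999, -0.0, -0.0]
wrist_force: [0.1, 0.3, -6.8]
finger_gap: 13.4
[ 510.86312341 -190.81219822  190.17715346] [ 4.32661499e-02  9.99063571e-01 -1.62091535e-05 -1.44398919e-04] 9.25 [ 0.08815731  0.32023295 -6.79740245] [ 0.0342691   0.01632275 -0.00395185] [-0.19849972  0.29824829  0.52770853  1.97458201 -0.18748053  0.91623691
  1.90905167]
[3.60674060e-01 7.42686890e+00 3.31328669e-03]
```

View pics/w6.png

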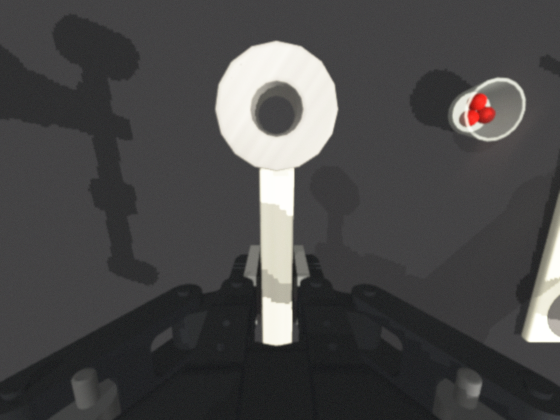

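```bash
python3 -m pendant '[[0,0.03,0.1,0,0,0,0],[0,0.03,0.2,0,0,0,0],[0,0.03,0.3,0,0,0,0],[0,0.03,0.4,0,0,0,0],[0,0.03,0.5,0,0,0,0],[0,0.03,0.5,0,0,0,0],[0,0.03,0.5,0,0,0,0],[0,0.03,0.5,0,0,0,0],[0,0.03,0.5,0,0,0,0],[0,0.03,0.5,0,0,0,0],[0,0.03,0.5,0,0,0,0],[0,0.03,0.5,0,0,0,0]]' && python3 -m pendant '[[0,0,0.5,0,0,0,0],[0,0,0.5,0,0,0,0],[0,0,0.5,0,0,0,0],[0,0,0.4,0,0,0,0],[0,0,0.3,0,0,0,0],[0,0,0.15,0,0,0,0],[0,0,0.08,0,0,0,0],[0,0,0,0,0,0,0],[0,0,0,0,0,0,0],[0,0,0,0,0,0,0]]'
python3 - <<'E'
from h import *
s=get_state();print(s['ee_pos'],s['ee_rot'],s['t'],s['wrist_force'],s['torque'])
for n in("wrist","top","scene"):
    im=camera(n); cv2.imwrite(f"pics/{n}7.png",im[:,:,::-1])
from scipy.spatial.transform import Rotation as R
print(R.from_quat(s['ee_rot']).as_matrix().T@(np.array([525,180.7,160])-s['ee_pos'])/50)
E
```

```text
t: 10.5
ee_pos: [514.3, 61.7, 190.4]
ee_rot: [0.043, 0.999, 0.0, 0.0]
wrist_force: [-0.8, -0.5, -7.0]
finger_gap: 13.6
t: 11.5
ee_pos: [525.4, 179.9, 190.4]
ee_rot: [0.044, 0.999, -0.0, -0.0]
wrist_force: [0.1, -0.6, -6.4]
finger_gap: 13.5
[525.37430782 179.92320065 190.35075876] [ 4.41117872e-02  9.99026597e-01 -9.77554398e-05 -1.05275173e-05] 11.5 [ 0.05395926 -0.55299377 -6.36466378] [-0.00038551  0.02037814  0.01012368]
[0.0088188  0.01493484 0.60701237]
```

View pics/wrist7.png

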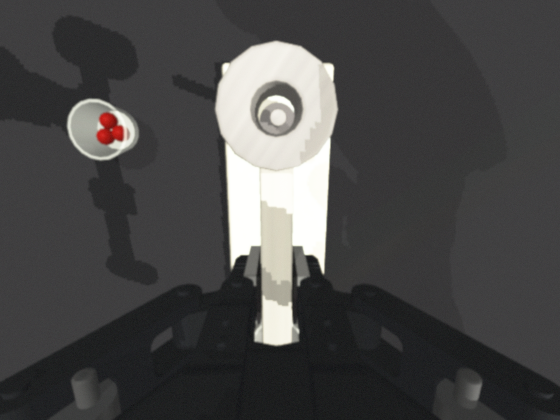

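View pics/scene7.png

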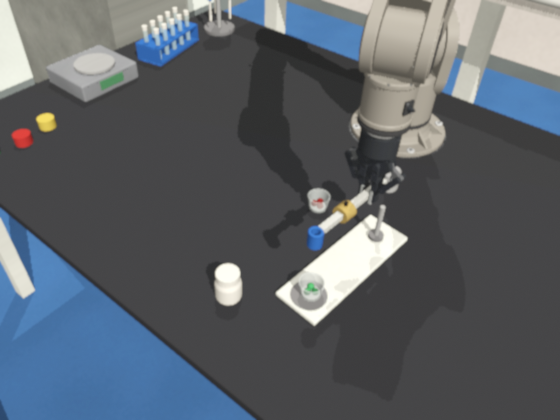

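View pics/top7.png

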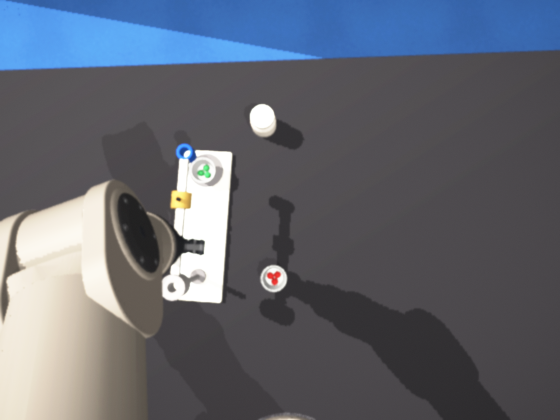

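Through the bore in the wrist view I can see the post's tip at about (row 117, col 278). I'll use that to check the alignment.

Run:
```python
from h import *
s=get_state();c=get_calibration("wrist")
print("pred post tip",proj(c,[448.3,187.5,110]), "meas-> ",atz(c,[117,278],110))
im=cv2.imread("pics/wrist7.png"); cv2.imwrite("pics/w7c.png",cv2.resize(im[30:180,200:350],None,fx=4,fy=4,interpolation=cv2.INTER_CUBIC))
o=170
for d in(74,77,80):
  th=-.0887; p=s['ee_pos'][:2]-d*np.array([np.cos(th),np.sin(th)])
  print(d,p,"bore top",proj(c,[*p,o+44]).round(1),"bottom",proj(c,[*p,o]).round(1))
n="top";c=get_calibration(n)
p=s['ee_pos'][:2]-77*np.array([np.cos(th),np.sin(th)]);q=p+240*np.array([np.cos(th),np.sin(th)])
print("top hub pred",proj(c,[*p,214]),"holder",proj(c,[*q,206]))
c=get_calibration("scene");print("scene holder pred",proj(c,[*q,206]),proj(c,[*q,170]))
```

```text
pred post tip [117.36645732 276.90529511] meas->  [448.12528548 188.27759468 110.        ]
74 [451.65647786 186.88606636] bore top [114.5 276.6] bottom [119.2 276.5]
77 [448.66827166 187.15181757] bore top [105.4 276.6] bottom [112.9 276.5]
80 [445.68006546 187.41756877] bore top [ 96.3 276.6] bottom [106.4 276.5]
top hub pred [288.3977114  170.77142537] holder [152.38202498 183.1657901 ]
scene holder pred [230.00388046 316.46394717] [243.25127821 314.80487896]
```

View pics/w7c.png

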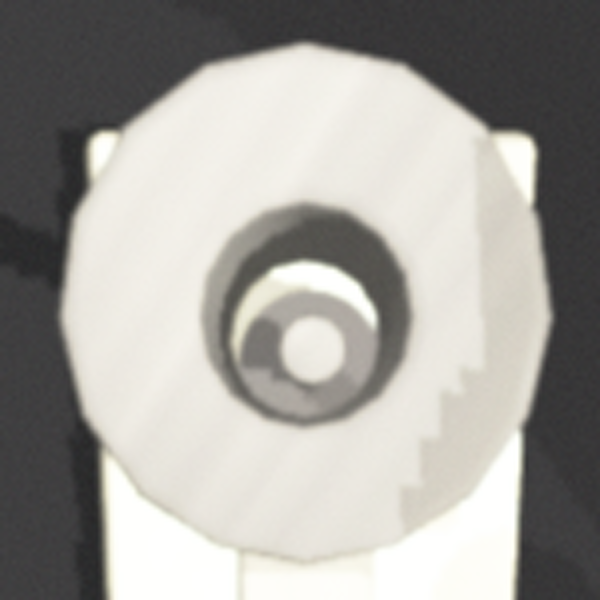

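```bash
python3 -m pendant '[[0,0.03,0.015,0.05,0,0,0],[0,0,0,0.1,0,0,0],[0,0,0,0.15,0,0,0],[0,0,0,0.15,0,0,0],[0,0,0,0.1,0,0,0],[0,0,0,0.05,0,0,0],[0,0,0,0,0,0,0],[0,0,0,0,0,0,0],[0,0,0,0,0,0,0],[0,0,0,0,0,0,0]]'
python3 - <<'E'
from h import *
s=get_state();print(s['ee_pos'],s['ee_rot'],s['t'],s['wrist_force'],s['torque'],np.abs(s['joint_vel']).max())
c=get_calibration("wrist")
im=camera("wrist")[:,:,::-1]; cv2.imwrite("pics/w8.png",cv2.resize(im[30:180,200:350],None,fx=4,fy=4,interpolation=cv2.INTER_CUBIC))
print("post tip pred",proj(c,[448.3,187.5,110]))
im=camera("scene")[:,:,::-1]; cv2.imwrite("pics/s8.png",cv2.resize(im[150:330,260:430],None,fx=3.3,fy=3.3,interpolation=cv2.INTER_CUBIC))
E
```

```text
t: 12.65
ee_pos: [524.0, 181.7, 160.5]
ee_rot: [0.044, 0.999, 0.0, 0.0]
wrist_force: [-0.3, -0.0, -7.2]
finger_gap: 13.6
[523.99039398 181.74480949 160.54206917] [4.35144834e-02 9.99052782e-01 9.95426161e-05 1.39081416e-04] 12.65 [-0.27916029 -0.03247289 -7.22492234] [-0.01235722 -0.02770582 -0.010454  ] 0.001551907745283212
post tip pred [117.72262092 274.91676433]
```

View pics/w8.png

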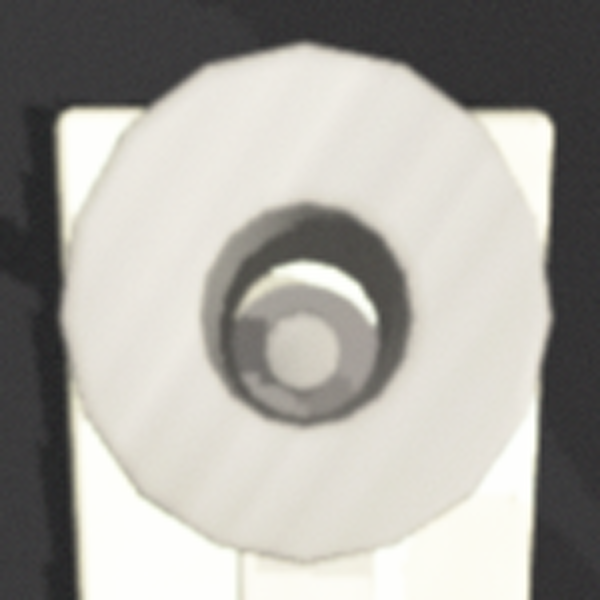

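View pics/s8.png

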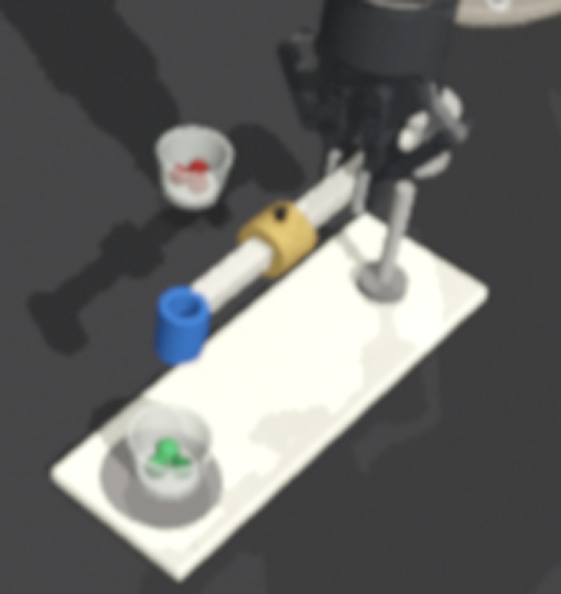

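The post tip sits almost concentric in the bore, the arm is level and clear of the stand, and the cups are untouched.

```bash
python3 -c "
from workcell import *
print(sign_off())"
```

```text
the job is handed in; nothing more can be done
None
```

The job is handed in. The gripper is holding the probe arm still and level over the stand, clear of everything, about 12.7 s into the 48 s allowed. No verdict was reported.

- **Grip:** I gripped the tube about 77 mm from the bore axis. The weight sits about 5–9 mm out, so the balance point is about 76–77 mm. The grip was set to 28 N; the finger contact force itself can't be read.
- **Carry:** I lifted the arm, turned it and carried it over at about 170 mm above the bench, then lowered it 30 mm. The wrist read about 7 N, which is the arm's weight, and almost no moment, so it hangs near balance. The hub looked the same in every wrist picture, so it had not tipped or slipped.
- **Final position:** In the last wrist picture the post's tip is almost concentric with the bore, about 1–2 mm off. The underside is about 30 mm above the tip. The holder works out to within a few mm of the seat centre, judging by the measured arm and stand directions. The joints were at rest, and the cups and jar showed no sign of having moved.

**Disagreements:**
- The networks' separate estimates of the post differed by about 10 mm between cameras. I used a fit to the base plate's outline instead; the two views agreed within 1.5 mm, and the post seen through the bore confirmed it.
- The hub looked about 3 % smaller in the wrist pictures than the calibration predicts. It looked the same before and after lifting, so I took it as a calibration effect, not tilt.

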